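# Open the wrapper's sensor bay and set the film-eye carriage

### The job

Turn both orange turn buttons on the sloping sensor console a quarter turn aside, lift the white cover panel out of its frame and lay it gently flat in the blue parts tray, handle up, and let go of it. Then slide the small blue carriage with the black knob, in the opened bay, until its red line stands in line with the yellow pointer. Leave the turn buttons turned aside and do not disturb the juice cups, the tape roll or the scraper.

Things in the scene. Friction and masses are not known exactly. Their poses are not given: they have to be found in the camera images.
- console: Grey console fixed on the table, 276 mm wide, its desk face sloping up and away from the robot at 30 degrees. Origin: on the table, straight below seat_center; x horizontally away from its front, y to its left, z up. The front edge of the face is 80 mm before the origin, 71 mm high; a rear block 276 mm wide, 155 mm high stands 95 to 155 mm behind the origin.
- seat_center (a point): Centre of the ledge plane on which the panel's underside rests, 110 mm above the table. Axes: x up the slope, y horizontal to the console's left, z the face normal, leaning 30 degrees to the robot. The recess is 128 (x) x 188 (y) mm, its rim at z = 6 mm, flush with the panel's top. Under the panel is a bay 110 (x) x 170 (y) mm, its floor at z = -45 mm.
- panel: White cover panel, 124 (x) x 184 (y) x 6 mm, 0.25 to 0.5 kg, loose in the recess with 2 mm play each side. Origin: centre of its underside; z out of its face, on the handle's side; seated, its axes are those of seat_center. It comes straight out along the face normal once both turn buttons are clear; they overlap its left and right edges by 10 mm, 2 mm above it.
- panel_handle (a point): Middle of the panel's handle bar, 33 mm above the panel's underside. The bar is 10 mm thick (x), 70 mm long (y), 14 mm high, its top 40 mm above the panel's underside; 20 mm clear space below it between two end posts 10 mm square at y = -30 and +30 mm. Axes as the panel.
- latch_left (a joint): Angle of the left (+y) orange turn button about the face normal, rad: 0 = lying across the panel's edge and locking it, +1.57 or -1.57 = turned fully aside, parallel to the edge, either way round (stops at 1.65). It frees the panel from about 1.25 either way. Stays where it is left (0.04 N m of friction).
- latch_left_grip (a point): On the axis of the left turn button, 30 mm above the ledge plane (24 mm above the rim), 106 mm left of seat_center. The button: a bar 48 mm long (its own y) and 11 mm wide (x), with a wing on it 36 mm long, 9 mm thick (x). Underside 22 mm below this point, top 4 mm above it. Axes turn with the button; z is the face normal and its axis of rotation.
- latch_right (a joint): The same for the right (-y) orange turn button.
- latch_right_grip (a point): The same point on the right turn button, 106 mm to the right of seat_center.
- carriage (a joint): Position of the blue carriage along the console's y (to the left is positive), m: 0 = its red line exactly in line with the yellow pointer; travel -0.075 to +0.015. Slides with 1.5 N friction and stays where it is left.
- carriage_knob (a point): On the axis of the carriage's upright black knob, 16 mm in diameter, rising 30 mm from the carriage's top; this point is 10 mm below the knob's top, which lies 5 mm below the ledge plane. The carriage is a block 44 (x) x 40 (y) x 10 mm on the bay floor; the knob stands 6 mm up the slope from the middle of the bay. Axes as seat_center.
- carriage_mark (a point): Lower end of the red line (3 mm wide, 14 mm long, along x) on the carriage's top at its down-slope edge, the one nearest the robot.
- pointer_tip (a point): Tip of the yellow pointer, 5 mm high, fixed to the bay floor between the carriage and the bay's lower wall (nearest the robot), pointing up the slope; 28 mm to the left of the bay's middle.
- tray_floor (a point): Centre of the inner floor of the blue parts tray, 190 (x) x 250 (y) x 25 mm high outside, walls 4 mm, floor 5 mm above the table. Fixed. Axes: x and y along its sides, z up.
- parts_tray: The same blue parts tray; origin under its middle, on the table.
- juice_cup_a: Amber juice cup, 68 mm across its lid, 49 mm high, standing on the console's rear block. Origin under its middle.
- juice_cup_b: Another such cup, on the table at the robot's side of the parts tray.
- tape_roll: Clear tape roll, 84 mm across, 25 mm high, lying at the robot's side of the console.
- scraper: Spatula-like hand scraper lying beyond the parts tray, about 250 mm long.
Not all that is in view belongs to the job. Leave any turquoise look-alike of the panel alone.

How it is judged (in metres and radians):
On the way, in this order (a step that is already met when the one before it is completed fails the run):
1. both turn buttons are turned aside ((value of joint latch_left above 1.25 rad or value of joint latch_left below -1.25 rad) and (value of joint latch_right above 1.25 rad or value of joint latch_right below -1.25 rad)), for 0.1 s.
2. the panel is lifted out of its frame (distance between panel and seat_center above 0.05 m), for 0.1 s.
3. the panel lies flat in the parts tray, handle up, let go (z of panel in the frame of tray_floor below 0.006 m and horizontal distance between panel and tray_floor below 0.06 m and angle between panel's own z axis and vertical below 0.08 rad and contact force between the fingers and panel below 0.1 N and linear speed of panel below 0.02 m/s), for 0.2 s.
4. the carriage's red line stands at the pointer (value of joint carriage between -0.005 and 0.005 m), for 0.2 s.
At the end, for the whole second after the job is handed in: Both turn buttons stand at least 1.25 rad aside; the panel lies still and flat (within 0.08 rad, handle up) on the floor of the parts tray; the carriage's red line is within 5 mm of the pointer (all of step 1 and all of step 4 and z of panel in the frame of tray_floor below 0.006 m and horizontal distance between panel and tray_floor below 0.06 m and angle between panel's own z axis and vertical below 0.08 rad and linear speed of panel below 0.02 m/s); the robot touches nothing.
It fails at once if a juice cup, the tape roll or the scraper is shifted by more than 30 mm (distance of any of juice_cup_a, juice_cup_b, tape_roll, scraper from where it was at the start of the episode above 0.03 m).
It fails at once if the panel is dropped or slammed into the parts tray (faster than 0.4 m/s within 30 mm of its floor) (horizontal distance between panel and tray_floor below 0.1 m and z of panel in the frame of tray_floor below 0.03 m and linear speed of panel above 0.4 m/s).
It also fails if it takes over 72 s, if anything falls off the work surface, if the arm or the gripper's body presses on something with over 40 N, if the wrist force passes 120 N, or if a joint passes its speed limit or range.

### The arm

A 7-joint arm with a two-finger parallel gripper is mounted at the origin on the work surface. World frame = base frame: x ahead of the robot, y to its left, z up, the work surface at z = 0. Lengths are in m, angles in degrees, forces in N, time in s.
With the tool pointing down it reaches from about 0.4 to 0.85 m from the base axis. Payload 4.4 kg.
Tool frame: the origin (TCP) lies between the finger pads; the fingertips stand 8 mm ahead of it and the grasp point (between the pads) lies 11 mm behind it (bot.tip_extent is the distance from the TCP to the fingertips, in m); z points along the fingers, x is the direction in which the jaws open and shut, and the axes are right-handed (so a half turn about z gives the same grasp; the last joint's range is limited). The gripper opens to 94 mm and grips with 3 to 60 N. Pads are 16 mm wide; open, the fingers measure 119 mm over their backs; the gripper's body (75 mm by 177 mm) begins 78 mm behind the grasp point.
Start: joints at [-71.78, 36.005, 2.206, 86.941, -1.547, 57.084, -1.146], TCP at [0.243, 0.603, 0.213] pointing down, gripper open.
Joint ranges: [-175.42, 175.42], [-21.48, 121.26], [-71.46, 75.88], [10.55, 141.38], [-63.04, 243.04], [13.31, 113.54], [-168.57, 168.57]. Speed limits (degrees/s): [147.25, 147.25, 180, 180, 180, 180, 180].

### API

Orientations are given as [roll, pitch, yaw] about the fixed x, y, z axes, in that order (R = Rz(yaw) Ry(pitch) Rx(roll)).
In Python, from workcell import bot gives the robot as it stands. The module is installed in compiled form; this text tells all that it offers.
- The arm moves only by the tool step_arm, never from a script. Its argument "moves" is a list of rows, each an object with "translation": the shift along the world's x, y, z in m, a list of three; "rot": the turn, a rotation vector about the world's x, y, z in degrees, a list of three; "gripper": the finger opening in m, from 0 to 0.094. In form: [{"translation": [tx, ty, tz], "rot": [rx, ry, rz], "gripper": gripper}, ...]. A call has 1 to 20 rows; each row shifts and turns the pose as measured when the row begins; what a row does not reach is not made up. A row lasts 1/10 s, in which the tool goes at most 50 mm and 8.59 degrees, less where a joint would pass 70% of its speed; a pose out of reach is approached as far as the arm can. A call is refused whole if a number of a shift passes 0.05 or a number of a turn 8.59, either way. A call with a gripper value outside its range is refused whole. The fingers move at their own pace and stop on an object; "newtons" is the grip in N (left out, the last holds). Time passes only in rows, so rows that do not move let the fingers close. It gives the time, the measured TCP pose, the force and the opening at its end, in the units of the state.
- bot.read_state(): the state, without advancing time (a new reading comes with each control period).
- bot.grab_frame(name): name is "side" or "top" or "wrist"; returns a dict with "frame" (384x512x3 uint8, blue, green, red), "fovy" (degrees; the focal length in pixels is half the picture's height over the tangent of half this angle, whatever the lens; pixels are square), "cx", "cy" (the principal point, pixels), "R" (3x3) and "t" (3): a world point X has camera coordinates R X + t. Camera axes: x right, y down, z forward; pixel columns grow to the right and rows downward; lengths in m; the calibration is good to about 2 mm. A picture is of the moment at which its call begins. There is no depth.
- bot.finish_job(): hands the job in, once; it reports no verdict.
The state is a dict: "time": time; "joints": joint angles; "qvel": joint speeds; "joint_torque": joint torques, N m; "tool_pos": TCP position; "tcp_rot": TCP orientation; "ft_force": force on the tool from outside, world axes, zero at the start; "wrist_torque": the same for the moment, N m; "width": finger opening in m.
Only numpy, scipy, OpenCV 4.12 (cv2) and the standard library are available. Lean on these libraries where they do the work, as an engineer would, in place of code of your own. Each camera call takes 0.05 s, during which the arm holds its last target. There are 200 camera calls.

## Working session

There is one attempt and no reset: what is moved stays moved. The work goes in short steps, Python scripts to look and compute and a tool call to move; the robot and the scene stay as the last step left them, time stands still between calls to the robot, and variables do not carry over. Pictures are saved under pics/ and viewed, about 8 in all and at most 12, crops included, and the job is handed in when it is done.

Besides the shell and the picture viewer there is one more tool, called after "Emit:" by a JSON object that holds its "fn" and its "kwargs". step_arm: Moves the arm, as the interface text tells. Its arguments: {"type":"object","properties":{"moves":{"type":"array"},"newtons":{"type":"number"}},"required":["moves"]}

```bash
mkdir -p pics; cat > h.py <<'E'
import numpy as np, cv2
from workcell import bot
def grab(n,f=None):
    d=bot.grab_frame(n)
    if f: cv2.imwrite('pics/'+f,d['frame'])
    return d
def ray(d,u,v):
    f=d['frame'].shape[0]/2/np.tan(np.radians(d['fovy']/2))
    R=np.array(d['R']);t=np.array(d['t'])
    return -R.T@t, R.T@np.array([(u-d['cx'])/f,(v-d['cy'])/f,1])
def onz(d,u,v,z):
    c,r=ray(d,u,v); return c+r*(z-c[2])/r[2]
def proj(d,X):
    f=d['frame'].shape[0]/2/np.tan(np.radians(d['fovy']/2))
    c=np.array(d['R'])@X+np.array(d['t']); return c[0]/c[2]*f+d['cx'],c[1]/c[2]*f+d['cy']
E
python3 - <<'E'
from h import *
a=grab('top','t0.png');b=grab('side','s0.png');c=grab('wrist')
for d in(a,b,c):
    print(d['fovy'],d['cx'],d['cy'],-np.array(d['R']).T@np.array(d['t']))
cv2.imwrite('pics/both.png',cv2.resize(np.vstack([a['frame'],b['frame']]),(400,600)) if 0 else cv2.resize(np.hstack([a['frame'],b['frame']]),(800,300)))
print(bot.read_state())
E
```

```text
45.203527590376645 257.05321255180723 193.2704239062033 [ 0.33454207 -0.02737486  1.49991892]
56.53055997460962 255.3030668696734 192.97980067687476 [ 0.09854643 -0.8456977   0.75922582]
60.78484696636285 253.60376168874618 191.9524178376779 [0.17992806 0.62805773 0.38266749]
{'time': 0.15, 'joints': array([-71.78172177,  36.04561121,   2.20195473,  86.97978767,
        -1.54811232,  57.08295653,  -1.14680464]), 'qvel': array([-0.0574258 , -0.1847316 , -0.07264871, -0.11178246,  0.06122725,
       -0.02186903, -0.04320146]), 'joint_torque': array([ 1.71843269e-03, -5.50095570e+01,  1.14472087e+00, -1.86820257e+01,
       -5.22521278e-02,  2.09411950e-02,  1.48485428e-04]), 'tool_pos': array([0.24315148, 0.60230888, 0.21279486]), 'tcp_rot': array([-1.79998689e+02,  7.87517517e-02,  6.80110191e+01]), 'ft_force': array([ 0.67024357, -0.3654429 , -0.57069439]), 'wrist_torque': array([-0.00468415,  0.02049648,  0.02919089]), 'width': 0.09361433783364291}
```

View pics/t0.png

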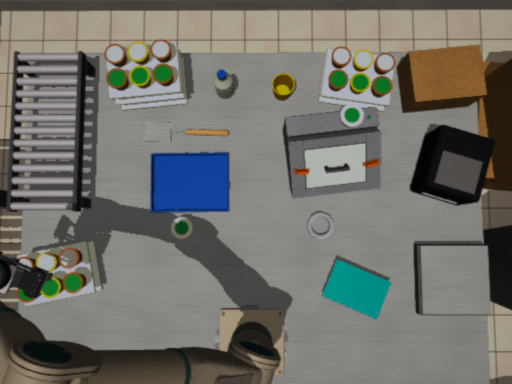

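View pics/s0.png

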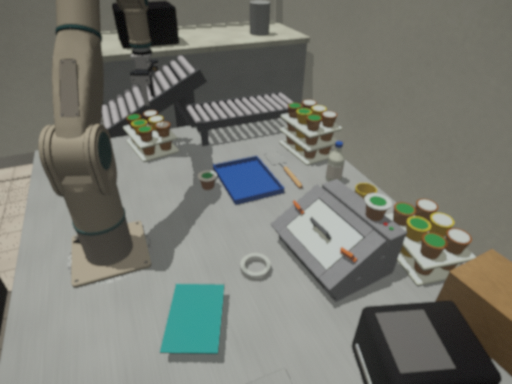

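Top view: orange buttons are at about (302,171) and (371,163), the white panel with its handle at (337,168), the blue tray at (190,182), a cup on the rear block at (352,115), a cup at (181,227), the tape at (320,225) and the scraper at (190,132).

Possible mix-ups:
- **Panel:** white (337,168) against the turquoise slab (357,288). I choose the white one.
- **Buttons:** orange bars (302,171) and (371,163) against the scraper's orange handle (207,132). I choose the bars on the console.
- **Tray:** blue (190,182) against the bottle's blue cap (222,74). I choose the tray.

```bash
cat > m.py <<'E'
from h import *
def blobs(d,lo,hi,amin=15):
    h=cv2.cvtColor(d['frame'],cv2.COLOR_BGR2HSV)
    m=cv2.inRange(h,np.array(lo),np.array(hi))
    n,l,s,c=cv2.connectedComponentsWithStats(m)
    return [(c[i],s[i,4],cv2.minAreaRect(np.argwhere(l==i)[:,::-1].astype(np.float32))) for i in range(1,n) if s[i,4]>=amin]
def tri(d1,p1,d2,p2):
    c1,r1=ray(d1,*p1);c2,r2=ray(d2,*p2)
    s=np.linalg.lstsq(np.c_[r1,-r2],c2-c1,rcond=None)[0]
    a=c1+s[0]*r1;b=c2+s[1]*r2
    return (a+b)/2,np.linalg.norm(a-b)
E
python3 - <<'E'
from m import *
np.set_printoptions(precision=4,suppress=True)
D={n:grab(n) for n in('top','side')}
for n,d in D.items():
    print(n,'orange');[print(' ',c,a,r[1],r[2]) for c,a,r in blobs(d,(4,170,110),(14,255,255))]
    print(n,'blue');[print(' ',c,a,r) for c,a,r in blobs(d,(108,150,40),(125,255,255),200)]
    print(n,'white');[print(' ',c,a,r) for c,a,r in blobs(d,(0,0,190),(180,40,255),300)]
t=D['top']
for c,a,r in blobs(t,(108,150,40),(125,255,255),200):
    print([onz(t,*p,0.025)[:2] for p in cv2.boxPoints(r)], onz(t,*r[0],0.025))
cr=t['frame'][100:210,270:400]; cr2=D['side']['frame'][180:300,260:420]
cv2.imwrite('pics/c1.png',np.hstack([cv2.resize(cr,(390,330),interpolation=cv2.INTER_CUBIC),cv2.resize(cr2,(410,330),interpolation=cv2.INTER_CUBIC)]))
E
```

```text
top orange
  [371.6923 163.    ] 65 (5.525465488433838, 14.82227897644043) 74.74488067626953
  [301.0597 171.5075] 67 (5.0, 14.0) 90.0
  [ 74.8  253.76] 25 (17.492856979370117, 6.173949718475342) 59.03623962402344
top blue
  [188.9904 182.0121] 4477 ((189.0, 182.0), (78.0, 58.0), 0.0)
top white
side orange
side blue
  [246.2947 179.1756] 1612 ((246.95407104492188, 177.804931640625), (37.61970901489258, 58.17599105834961), 76.75948333740234)
side white
  [323.8944 233.3164] 2045 ((324.0174255371094, 231.9247589111328), (57.14228820800781, 45.448246002197266), 46.73570251464844)
[array([0.4146, 0.3227]), array([0.6028, 0.3269]), array([0.6028, 0.074 ]), array([0.4148, 0.0727])] [0.5082 0.199  0.025 ]
```

View pics/c1.png

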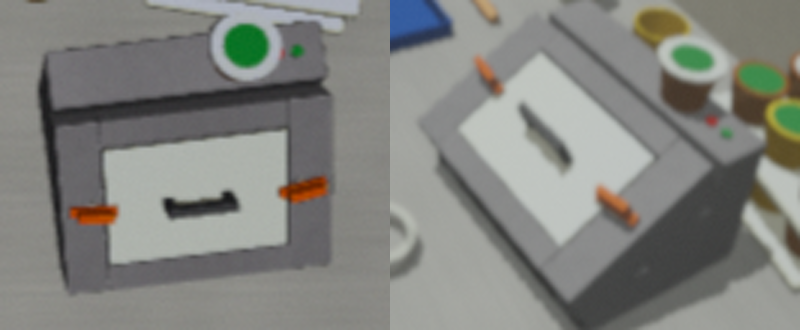

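Close crop: both orange bars lie across the white panel's left and right edges, and the dark handle is in the middle, so the choice holds. I'll move towards the console while turning the yaw.

Emit:
{"fn": "step_arm", "kwargs": {"moves": [{"translation": [0.021, -0.035, 0.014], "rot": [0, 0, -3], "gripper": 0.04}, {"translation": [0.021, -0.035, 0.014], "rot": [0, 0, -3], "gripper": 0.04}, {"translation": [0.021, -0.035, 0.014], "rot": [0, 0, -3], "gripper": 0.04}, {"translation": [0.021, -0.035, 0.014], "rot": [0, 0, -3], "gripper": 0.04}, {"translation": [0.021, -0.035, 0.014], "rot": [0, 0, -3], "gripper": 0.04}, {"translation": [0.021, -0.035, 0.014], "rot": [0, 0, -3], "gripper": 0.04}, {"translation": [0.021, -0.035, 0.014], "rot": [0, 0, -3], "gripper": 0.04}, {"translation": [0.021, -0.035, 0.014], "rot": [0, 0, -3], "gripper": 0.04}, {"translation": [0.021, -0.035, 0.014], "rot": [0, 0, -3], "gripper": 0.04}, {"translation": [0.021, -0.035, 0.014], "rot": [0, 0, -3], "gripper": 0.04}, {"translation": [0, -0.044, 0.003], "rot": [0, 0, -3], "gripper": 0.04}, {"translation": [0, -0.044, 0.003], "rot": [0, 0, -3], "gripper": 0.04}, {"translation": [0, -0.044, 0.003], "rot": [0, 0, -3], "gripper": 0.04}, {"translation": [0, -0.044, 0.003], "rot": [0, 0, -3], "gripper": 0.04}, {"translation": [0, -0.044, 0.003], "rot": [0, 0, -3], "gripper": 0.04}, {"translation": [0, -0.044, 0.003], "rot": [0, 0, -3], "gripper": 0.04}, {"translation": [0, -0.044, 0.003], "rot": [0, 0, -3], "gripper": 0.04}, {"translation": [0, -0.044, 0.003], "rot": [0, 0, -3], "gripper": 0.04}, {"translation": [0, -0.044, 0.003], "rot": [0, 0, -3], "gripper": 0.04}, {"translation": [0, -0.044, 0.003], "rot": [0, 0, -3], "gripper": 0.04}]}}

```text
time: 2.25
tool_pos: [0.4521, -0.214, 0.389]
tcp_rot: [-179.7, -0.4, 6.4]
ft_force: [0.9, 0.3, -0.0]
width: 0.04
```

```bash
python3 - <<'E'
from m import *
np.set_printoptions(precision=4,suppress=True)
D={n:grab(n) for n in('top','side')}
for n,d in D.items():
    for c,a,r in blobs(d,(3,120,90),(17,255,255)): print(n,c,a,r[1],r[2])
E
```

```text
top [160.6049  49.4691] 81 (19.091880798339844, 19.798988342285156) 45.0
top [115.1646  53.8734] 79 (20.0, 19.0) 0.0
top [447.6908  72.9117] 3690 (50.547889709472656, 79.3044662475586) 84.2894058227539
top [339.8065  57.1935] 62 (18.0, 17.0) 90.0
top [384.4627  62.5522] 67 (18.384777069091797, 18.384775161743164) 45.0
top [163.3594  74.9219] 64 (18.384775161743164, 19.798988342285156) 45.0
top [119.14  79.64] 50 (16.68228530883789, 19.84384536743164) 42.273685455322266
top [336.9231  83.7692] 39 (18.249635696411133, 11.648703575134277) 3.1798300743103027
top [375.9355  87.6774] 31 (18.36057472229004, 8.9861421585083) 70.55996704101562
top [387.7391  82.087 ] 23 (17.8885440826416, 7.155417442321777) 63.43495178222656
top [482.093  119.6008] 258 (38.31494140625, 8.314876556396484) 86.18592071533203
top [210.6875 132.3125] 128 (5.0, 41.0) 90.0
top [489.8469 170.1837] 98 (18.0, 7.0) 90.0
top [300.9425 171.2299] 87 (6.0, 15.0) 90.0
top [ 61.5946 258.8919] 37 (18.949186325073242, 9.260478973388672) 74.47589111328125
top [ 75.1081 254.8919] 37 (18.384777069091797, 7.886960029602051) 67.6198
[... 309 characters left out ...]
305, 10.485251426696777) 64.79888153076172
top [ 33.5526 288.8158] 38 (18.97366714477539, 9.170605659484863) 71.56504821777344
top [ 20.6071 295.2143] 28 (18.788293838500977, 8.728838920593262) 64.79888153076172
side [297.7576 206.8182] 33 (12.727922439575195, 2.8284268379211426) 45.0
side [416.0588 209.5294] 17 (3.200000286102295, 7.400000095367432) 36.869895935058594
side [434.8615 243.8154] 65 (27.215070724487305, 12.189159393310547) 12.804265022277832
side [348.0278 254.4167] 72 (17.80427360534668, 4.648406982421875) 37.87498474121094
side [495.359  307.8718] 39 (19.821510314941406, 2.4557623863220215) 37.87498474121094
side [507.85 317.35] 20 (9.192388534545898, 2.8284268379211426) 45.0
```

```bash
python3 - <<'E'
from m import *
np.set_printoptions(precision=4,suppress=True)
D={n:grab(n) for n in('top','side')};w=grab('wrist','w1.png')
L,e1=tri(D['top'],(300.94,171.23),D['side'],(297.76,206.8));R,e2=tri(D['top'],(371.69,163),D['side'],(348.03,254.4))
print(L,e1,R,e2,np.linalg.norm(L-R),np.degrees(np.arctan2(-(L-R)[0],(L-R)[1])))
print(bot.read_state()['joints'])
for p in (L,R,(L+R)/2): print(proj(w,p))
E
```

```text
[ 0.5281 -0.1521  0.1247] 0.0022725843204419467 [ 0.5534 -0.3651  0.1252] 0.0015939726903941524 0.21443978025687035 6.7698468622726455
[-3.5256 15.9945 34.5918 95.2818 -9.9709 71.6157 39.683 ]
(np.float64(315.21336635137965), np.float64(125.97287370686487))
(np.float64(309.79027183405685), np.float64(276.42136124652507))
(np.float64(312.3534839579021), np.float64(205.31225812393694))
```

View pics/w1.png

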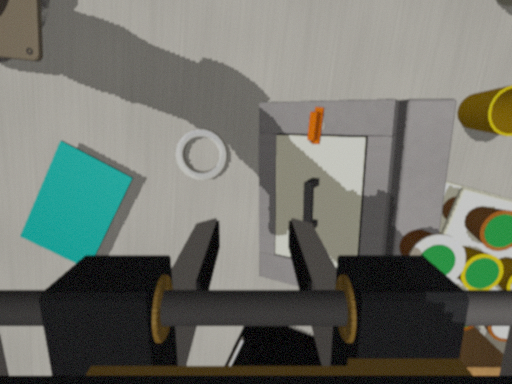

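Wrist view: left button at (316,125), where my triangulated point projects to (315,126), so the estimate holds. The fingers hide the right button. Next I'll tilt onto the face normal and refine.

Emit:
{"fn": "step_arm", "kwargs": {"moves": [{"translation": [-0.001, -0.02, -0.018], "rot": [0.7, -6, 0], "gripper": 0.03}, {"translation": [-0.001, -0.02, -0.018], "rot": [0.7, -6, 0], "gripper": 0.03}, {"translation": [-0.001, -0.02, -0.018], "rot": [0.7, -6, 0], "gripper": 0.03}, {"translation": [-0.001, -0.02, -0.018], "rot": [0.7, -6, 0], "gripper": 0.03}, {"translation": [-0.001, -0.02, -0.018], "rot": [0.7, -6, 0], "gripper": 0.03}, {"translation": [0, 0, 0], "rot": [0, 0, 0], "gripper": 0.03}]}}

```text
time: 3.1
tool_pos: [0.4551, -0.2893, 0.304]
tcp_rot: [-179.6, -28.9, 8.0]
ft_force: [0.1, -0.7, 0.8]
width: 0.0303
```

```bash
cat >> m.py <<'E'
from scipy.spatial.transform import Rotation as Ro
try: SEAT,YAW=np.load('c.npy')[:3],np.load('c.npy')[3]
except Exception: SEAT,YAW=np.array([.5494,-.2576,.110]),6.8
def frame(): return (Ro.from_euler('z',YAW,degrees=True)*Ro.from_euler('y',-30,degrees=True)).as_matrix()  # cols: upslope, y, n
TOOL0=np.diag([1.,-1,-1])  # jaws along slope
def rel(tgt=None,turn=0):
    """tool pose in seat frame; delta to tgt (seat frame), turn deg about n"""
    s=bot.read_state();F=frame()
    p=F.T@(s['tool_pos']-SEAT); R=Ro.from_euler('xyz',s['tcp_rot'],degrees=True).as_matrix()
    Rt=F@Ro.from_euler('z',turn,degrees=True).as_matrix()@TOOL0
    print('seat-frame tcp',p.round(4),'F',s['ft_force'].round(1),'w',round(s['width'],4),'j',s['joints'].round(0),'t',s['time'])
    print('rot to go',Ro.from_matrix(Rt@R.T).as_rotvec(degrees=True).round(2))
    if tgt is not None: print('delta',(F@(np.array(tgt)-p)).round(4))
E
python3 - <<'E'
from m import *
np.set_printoptions(precision=4,suppress=True)
rel()
w=grab('wrist','w2.png')
F=frame()
def onface(u,v,n):
    c,r=ray(w,u,v);k=(F[:,2]@(SEAT+F[:,2]*n-c))/(F[:,2]@r);return F.T@(c+k*r-SEAT)
for c,a,r in blobs(w,(3,120,90),(17,255,255)):
    print(c,a,r, onface(*r[0],.03),[onface(*p,.03)[:2] for p in cv2.boxPoints(r)])
E
```

```text
seat-frame tcp [ 0.0126 -0.0203  0.2167] F [ 0.1 -0.7  0.8] w 0.0303 j [ 24.  15.  26. 118. -48.  43.  92.] t 3.1
rot to go [-0.23 -1.18 -1.46]
[247.6555  57.7311] 476 ((247.64207458496094, 58.05665588378906), (11.133216857910156, 46.70091247558594), 5.04245138168335) [0.0003 0.1053 0.03  ] [array([-0.0073,  0.0829]), array([-0.0036,  0.1278]), array([0.0076, 0.127 ]), array([0.0043, 0.0821])]
[394.8333 163.9231] 78 ((396.34619140625, 164.76922607421875), (10.963223457336426, 23.768268585205078), 74.74488067626953) [ 0.1643 -0.0013  0.03  ] [array([0.1501, 0.0007]), array([0.174 , 0.0081]), array([ 0.1785, -0.0034]), array([ 0.1544, -0.0109])]
[408.359  181.5128] 39 ((407.52740478515625, 182.26028442382812), (4.681646347045898, 26.568344116210938), 20.556041717529297) [ 0.1787 -0.0204  0.03  ] [array([ 0.1728, -0.0337]), array([ 0.1796, -0.0056]), array([ 0.1846, -0.0073]), array([ 0.1778, -0.0355])]
[420.2348 184.3182] 132 ((422.6461181640625, 185.12091064453125), (18.334835052490234, 35.86077880859375), 15.64224624633789) [ 0.1957 -0.0233  0.03  ] [array([ 0.1828, -0.0404]), array([ 0.1885, -0.0015]), array([ 0.2083, -0.0065]), array([ 0.2031, -0.0456])]
[244.9943 244.9744] 351 ((244.72000122070312, 244.03997802734375), (38.74945068359375, 10.18233871459961), 81.8698959350586) [ 0.     -0.0978  0.03  ] [array([-0.0092, -0.0755]), array([ 0.0023, -0.0735]), array([ 0.0095, -0.1207]), array([-0.0023, -0.1228])]
[374.5517 246.8966] 87 ((374.3504943847656, 248.21133422851562), (12.623330116271973, 25.110435485839844), 87.39744567871094) [ 0.1502 -0.0988  0.03  ] [array([ 0.1348, -0.0922]), array([ 0.1633, -0.09  ]), array([ 0.1657, -0.1055]), array([ 0.1369, -0.1077])]
[403.2745 249.3137] 51 ((403.5, 250.5), (9.0, 19.0), 90.0) [ 0.1839 -0.1007  0.03  ] [array([ 0.1724, -0.0955]), array([ 0.1941, -0.0949]), array([ 0.1955, -0.106 ]), array([ 0.1736, -0.1066])]
```

View pics/w2.png

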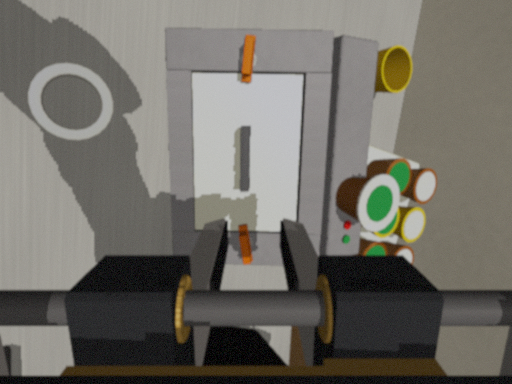

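Wrist view from along the normal: left button at (248,58), right button at (245,245) and the handle at (245,158). My seat frame puts the left button at (0.000, 0.105), where 0.106 is expected, so it is good to about 2 mm. I'll go to the left button.

```bash
python3 - <<'E'
from m import *
rel((0,.106,.09)); print(frame().round(4))
E
```

```text
seat-frame tcp [ 0.0149 -0.019   0.2168] F [-0.7  1.2 -0.1] w 0.0301 j [ 24.  15.  26. 118. -48.  43.  91.] t 3.15
rot to go [-0.24 -1.16 -1.64]
delta [ 0.0354  0.1301 -0.1173]
[[ 0.8599 -0.1184 -0.4965]
 [ 0.1025  0.993  -0.0592]
 [ 0.5    -0.      0.866 ]]
```

Emit:
{"fn": "step_arm", "kwargs": {"moves": [{"translation": [0.007, 0.026, -0.0235], "rot": [0.45, -0.2, -1.2], "gripper": 0.03}, {"translation": [0.007, 0.026, -0.0235], "rot": [0.45, -0.2, -1.2], "gripper": 0.03}, {"translation": [0.007, 0.026, -0.0235], "rot": [0.45, -0.2, -1.2], "gripper": 0.03}, {"translation": [0.007, 0.026, -0.0235], "rot": [0.45, -0.2, -1.2], "gripper": 0.03}, {"translation": [0.007, 0.026, -0.0235], "rot": [0.45, -0.2, -1.2], "gripper": 0.03}, {"translation": [0, 0, 0], "rot": [0, 0, 0], "gripper": 0.03}]}}

```text
time: 3.75
tool_pos: [0.5019, -0.1599, 0.2158]
tcp_rot: [-176.6, -29.4, 3.4]
ft_force: [0.5, -0.2, -0.1]
width: 0.0301
```

```bash
python3 - <<'E'
from m import *
rel((0,.106,.023),-5)
E
```

```text
seat-frame tcp [0.022  0.1027 0.1094] F [ 0.5 -0.2 -0.1] w 0.0301 j [ 37.  19. -14. 130. -63.  14.  89.] t 3.75
rot to go [-0.44 -0.46 -2.67]
delta [ 0.0236  0.0062 -0.0859]
```

The wrist nears its joint limits (j5, j6) at the full 30° tilt here. I'll reduce the tilt, since gripping the button works with the tool off-normal.

Emit:
{"fn": "step_arm", "kwargs": {"moves": [{"translation": [0.004, 0, 0], "rot": [-0.7, 6, 0], "gripper": 0.03}, {"translation": [0.004, 0, 0], "rot": [-0.7, 6, 0], "gripper": 0.03}, {"translation": [0.004, 0, 0], "rot": [-0.7, 6, 0], "gripper": 0.03}, {"translation": [0, 0, 0], "rot": [0, 0, 0], "gripper": 0.03}]}}

```text
time: 4.15
tool_pos: [0.5199, -0.1559, 0.2194]
tcp_rot: [-177.2, -15.6, 4.1]
ft_force: [1.2, 0.8, 0.4]
width: 0.0301
```

```bash
python3 - <<'E'
from m import *
rel((0,.106,.023),-5)
E
```

```text
seat-frame tcp [0.0397 0.1045 0.1034] F [1.2 0.8 0.4] w 0.0301 j [  8.  22.  16. 117. -30.  32.  51.] t 4.15
rot to go [  0.75 -14.22  -3.04]
delta [ 0.0056  0.0021 -0.0894]
```

Emit:
{"fn": "step_arm", "kwargs": {"moves": [{"translation": [-0.005, 0, -0.02], "rot": [0, 0, -1], "gripper": 0.03}, {"translation": [-0.005, 0, -0.02], "rot": [0, 0, -1], "gripper": 0.03}, {"translation": [-0.005, 0, -0.02], "rot": [0, 0, -1], "gripper": 0.03}, {"translation": [0, 0, 0], "rot": [0, 0, 0], "gripper": 0.03}]}}

```text
time: 4.55
tool_pos: [0.5084, -0.1494, 0.1615]
tcp_rot: [-177.4, -16.4, 2.0]
ft_force: [-1.3, -0.3, -0.4]
width: 0.0298
```

```bash
python3 - <<'E'
from m import *
rel((0,.106,.027),-5)
w=grab('wrist','w3.png')
E
```

```text
seat-frame tcp [0.0016 0.1123 0.0585] F [-1.3 -0.3 -0.4] w 0.0298 j [ 12.  26.   9. 124. -38.  21.  57.] t 4.55
rot to go [  0.64 -13.43  -0.83]
delta [ 0.0151 -0.0046 -0.0281]
```

View pics/w3.png

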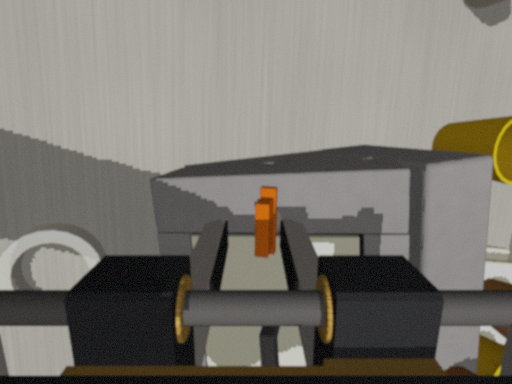

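Wrist view: the orange wing at (265,225) lies between the fingers (215 to 300). Descending along the normal and gripping.

Emit:
{"fn": "step_arm", "kwargs": {"moves": [{"translation": [0.0085, -0.0025, -0.015], "rot": [-0.2, 1.5, 0], "gripper": 0.03}, {"translation": [0.0085, -0.0025, -0.015], "rot": [-0.2, 1.5, 0], "gripper": 0.03}, {"translation": [0, 0, 0], "rot": [0, 0, 0], "gripper": 0.004}, {"translation": [0, 0, 0], "rot": [0, 0, 0], "gripper": 0.004}, {"translation": [0, 0, 0], "rot": [0, 0, 0], "gripper": 0.004}], "newtons": 12}}

```text
time: 5.1
tool_pos: [0.5231, -0.1564, 0.1358]
tcp_rot: [-177.8, -13.6, 2.1]
ft_force: [4.4, 0.6, -13.8]
width: 0.012
```

```bash
python3 - <<'E'
from m import *
rel((0,.106,.027),-5)
E
```

```text
seat-frame tcp [0.0007 0.1036 0.0294] F [  4.4   0.6 -13.8] w 0.012 j [ 10.  30.  12. 120. -36.  22.  55.] t 5.1
rot to go [  1.03 -16.28  -0.79]
delta [ 0.0003  0.0024 -0.0024]
```

Emit:
{"fn": "step_arm", "kwargs": {"moves": [{"translation": [0, 0, 0], "rot": [4, 0.5, -6.9], "gripper": 0.004}, {"translation": [0, 0, 0], "rot": [4, 0.5, -6.9], "gripper": 0.004}, {"translation": [0, 0, 0], "rot": [4, 0.5, -6.9], "gripper": 0.004}, {"translation": [0, 0, 0], "rot": [4, 0.5, -6.9], "gripper": 0.004}, {"translation": [0, 0, 0], "rot": [4, 0.5, -6.9], "gripper": 0.004}, {"translation": [0, 0, 0], "rot": [4, 0.5, -6.9], "gripper": 0.004}]}}

```text
time: 5.7
tool_pos: [0.5202, -0.1554, 0.1364]
tcp_rot: [-156.2, -2.1, -44.3]
ft_force: [2.8, 1.8, -13.5]
width: 0.0109
```

```bash
python3 - <<'E'
from m import *
rel((0,.106,.029),-85)
E
```

```text
seat-frame tcp [-0.0015  0.105   0.0313] F [  2.8   1.8 -13.5] w 0.0109 j [ 21.  33.  11. 120. -58.  34.  37.] t 5.7
rot to go [  2.59  -5.69 -34.33]
delta [ 0.0023  0.0013 -0.0013]
```

Emit:
{"fn": "step_arm", "kwargs": {"moves": [{"translation": [0, 0, 0], "rot": [0.3, 0, -7], "gripper": 0.004}, {"translation": [0, 0, 0], "rot": [0.3, 0, -7], "gripper": 0.004}, {"translation": [0.001, 0, 0], "rot": [0.3, 0, -7], "gripper": 0.004}, {"translation": [0.001, 0, 0], "rot": [0.3, 0, -7], "gripper": 0.004}, {"translation": [0, 0, 0], "rot": [0.3, 0, -7], "gripper": 0.004}, {"translation": [0, 0, 0], "rot": [0, 0, 0], "gripper": 0.004}]}}

```text
time: 6.3
tool_pos: [0.5189, -0.1526, 0.1512]
tcp_rot: [-156.8, 1.1, -79.8]
ft_force: [-0.4, 0.1, -0.2]
width: 0.0046
```

```bash
python3 - <<'E'
from m import *
rel((0,.106,.029),-85)
E
```

```text
seat-frame tcp [0.0051 0.1079 0.0446] F [-0.4  0.1 -0.2] w 0.0046 j [ 24.  27.  -2. 127. -63.  13.   2.] t 6.3
rot to go [-2.31 -7.21  1.06]
delta [ 0.0036 -0.0015 -0.0161]
```

The wrist hit its limit and slipped off late in the turn. I'll back off, straighten the tool and check the button's angle.

Emit:
{"fn": "step_arm", "kwargs": {"moves": [{"translation": [-0.01, 0, 0.02], "rot": [0, 5, 0], "gripper": 0.03}, {"translation": [-0.01, -0.02, 0.02], "rot": [0, 5, 0], "gripper": 0.03}, {"translation": [0, -0.04, 0.02], "rot": [0, 5, 0], "gripper": 0.03}, {"translation": [0, -0.04, 0.01], "rot": [0, 5, 0], "gripper": 0.03}, {"translation": [0, -0.04, 0.01], "rot": [0, 0, 0], "gripper": 0.03}, {"translation": [0, 0, 0], "rot": [0, 0, 0], "gripper": 0.03}]}}

```text
time: 6.9
tool_pos: [0.5016, -0.2999, 0.2327]
tcp_rot: [-174.7, 4.2, -79.7]
ft_force: [1.1, 0.1, -0.1]
width: 0.0299
```

```bash
cat >> m.py <<'E'
def onface(d,u,v,n):
    F=frame();c,r=ray(d,u,v);k=(F[:,2]@(SEAT+F[:,2]*n-c))/(F[:,2]@r);return F.T@(c+k*r-SEAT)
def btn(d,n=.02):
    F=frame()
    h=cv2.cvtColor(d['frame'],cv2.COLOR_BGR2HSV);m=cv2.inRange(h,np.array((2,120,60)),np.array((18,255,255)))
    for side in(1,-1):
        P=np.array([onface(d,u,v,n)[:2] for v,u in np.argwhere(m)])
        P=P[np.linalg.norm(P-[0,side*.106],axis=1)<.032]
        if len(P)<10: print(side,'none');continue
        w,V=np.linalg.eigh(np.cov(P.T));a=V[:,1]; print(side,len(P),P.mean(0).round(4),'angle',np.degrees(np.arctan(-a[0]/a[1])).round(1),'ext',(4*np.sqrt(w)).round(3))
E
python3 - <<'E'
from m import *
rel()
for n in('top','side'):
    d=grab(n); print(n); btn(d)
E
```

```text
seat-frame tcp [ 0.0159 -0.0363  0.1325] F [ 1.1  0.1 -0.1] w 0.0299 j [ 13.  32.  31.  98. -27.  57. -24.] t 6.9
rot to go [-26.88 -26.76  82.42]
top
1 64 [0.0043 0.1063] angle -83.3 ext [0.014 0.061]
-1 none
side
1 75 [-0.0017  0.1056] angle -81.4 ext [0.024 0.046]
-1 73 [-0.0003 -0.1077] angle 6.1 ext [0.012 0.053]
```

Left button is at about −82° (both views agree), so it is aside. Now the right one, at about +7°.

```bash
python3 - <<'E'
from m import *
rel((0,-.106,.075))
E
```

```text
seat-frame tcp [ 0.0157 -0.0296  0.1304] F [-0.   0.4  0.2] w 0.0302 j [ 12.  32.  31.  99. -28.  57. -24.] t 7.0
rot to go [-27.09 -27.23  82.18]
delta [ 0.023  -0.0742 -0.0558]
```

Emit:
{"fn": "step_arm", "kwargs": {"moves": [{"translation": [0.002, -0.007, 0], "rot": [0, 0, 8], "gripper": 0.03}, {"translation": [0.002, -0.007, 0], "rot": [0, 0, 8], "gripper": 0.03}, {"translation": [0.002, -0.007, 0], "rot": [0, 0, 8], "gripper": 0.03}, {"translation": [0.002, -0.007, 0], "rot": [0, 0, 8], "gripper": 0.03}, {"translation": [0.002, -0.007, 0], "rot": [0, 0, 8], "gripper": 0.03}, {"translation": [0.002, -0.007, 0], "rot": [0, 0, 8], "gripper": 0.03}, {"translation": [0.002, -0.007, 0], "rot": [0, 0, 8], "gripper": 0.03}, {"translation": [0.002, -0.007, 0], "rot": [0, 0, 8], "gripper": 0.03}, {"translation": [0.002, -0.007, 0], "rot": [0, 0, 8], "gripper": 0.03}, {"translation": [0, -0.005, 0], "rot": [0, 0, 8], "gripper": 0.03}, {"translation": [0, 0, -0.015], "rot": [0.5, -4, 6], "gripper": 0.03}, {"translation": [0, 0, -0.015], "rot": [0.5, -4, 5], "gripper": 0.03}, {"translation": [0, 0, -0.01], "rot": [0.5, -4, 3], "gripper": 0.03}, {"translation": [0, 0, 0], "rot": [0, 0, 0], "gripper": 0.03}]}}

```text
time: 8.4
tool_pos: [0.5192, -0.3371, 0.1892]
tcp_rot: [-174.8, -7.6, 21.3]
ft_force: [-0.5, 0.7, 0.6]
width: 0.0303
```

```bash
python3 - <<'E'
from m import *
rel((0,-.106,.06),7)
E
```

```text
seat-frame tcp [ 0.0055 -0.0754  0.0882] F [-0.5  0.7  0.6] w 0.0303 j [ 35.  35.   1.  94. -12.  52.  65.] t 8.4
rot to go [ -1.5  -23.74  -9.33]
delta [ 0.0129 -0.0293 -0.0272]
```

Emit:
{"fn": "step_arm", "kwargs": {"moves": [{"translation": [0.003, -0.0075, -0.007], "rot": [-0.4, -6, -2.4], "gripper": 0.03}, {"translation": [0.003, -0.0075, -0.007], "rot": [-0.4, -6, -2.4], "gripper": 0.03}, {"translation": [0.003, -0.0075, -0.007], "rot": [-0.4, -6, -2.4], "gripper": 0.03}, {"translation": [0.003, -0.0075, -0.007], "rot": [-0.4, -6, -2.4], "gripper": 0.03}, {"translation": [0, 0, 0], "rot": [0, 0, 0], "gripper": 0.03}]}}

```text
time: 8.9
tool_pos: [0.536, -0.3634, 0.1647]
tcp_rot: [175.4, -30.8, 14.8]
ft_force: [-1.3, -0.8, -0.2]
width: 0.03
```

```bash
python3 - <<'E'
from m import *
rel((0,-.106,.025),7)
E
```

```text
seat-frame tcp [ 0.0049 -0.1034  0.0603] F [-1.3 -0.8 -0.2] w 0.03 j [ 61.  35. -24. 113. -36.  16.  91.] t 8.9
rot to go [0.25 1.18 0.41]
delta [ 0.0136 -0.001  -0.033 ]
```

Emit:
{"fn": "step_arm", "kwargs": {"moves": [{"translation": [-0.003, 0, 0], "rot": [-0.4, 4, 0], "gripper": 0.03}, {"translation": [0.007, -0.001, -0.015], "rot": [-0.4, 3, 0], "gripper": 0.03}, {"translation": [0.008, -0.001, -0.017], "rot": [-0.4, 3, 0], "gripper": 0.03}, {"translation": [0, 0, 0], "rot": [0, 0, 0], "gripper": 0.03}]}}

```text
time: 9.3
tool_pos: [0.5518, -0.364, 0.137]
tcp_rot: [177.0, -20.3, 14.2]
ft_force: [-0.5, 0.5, -0.0]
width: 0.0299
```

```bash
python3 - <<'E'
from m import *
rel((0,-.106,.025),7)
E
```

```text
seat-frame tcp [ 0.0047 -0.106   0.0285] F [-0.5  0.5 -0. ] w 0.0299 j [ 42.  37.  -4. 106. -28.  25.  76.] t 9.3
rot to go [ 1.43 -9.39  0.24]
delta [-0.0022 -0.0003 -0.0054]
```

Emit:
{"fn": "step_arm", "kwargs": {"moves": [{"translation": [-0.002, 0, -0.005], "rot": [0, 0, 0], "gripper": 0.03}, {"translation": [0, 0, 0], "rot": [0, 0, 0], "gripper": 0.004}, {"translation": [0, 0, 0], "rot": [0, 0, 0], "gripper": 0.004}, {"translation": [0, 0, 0], "rot": [0, 0, 0], "gripper": 0.004}, {"translation": [0, 0, 0], "rot": [2.7, 0.7, -7.5], "gripper": 0.004}, {"translation": [0, 0, 0], "rot": [2.7, 0.7, -7.5], "gripper": 0.004}, {"translation": [0, 0, 0], "rot": [2.7, 0.7, -7.5], "gripper": 0.004}, {"translation": [0, 0, 0], "rot": [2.7, 0.7, -7.5], "gripper": 0.004}, {"translation": [0, 0, 0], "rot": [2.7, 0.7, -7.5], "gripper": 0.004}, {"translation": [0, 0, 0], "rot": [2.7, 0.7, -7.5], "gripper": 0.004}], "newtons": 12}}

```text
time: 10.3
tool_pos: [0.5489, -0.3622, 0.1339]
tcp_rot: [-166.6, -12.9, -37.7]
ft_force: [1.4, 0.2, -3.6]
width: 0.0107
```

```bash
python3 - <<'E'
from m import *
rel((0,-.106,.025),-82)
E
```

```text
seat-frame tcp [ 0.0008 -0.1038  0.0271] F [ 1.4  0.2 -3.6] w 0.0107 j [ 31.  38.  12. 104. -41.  33.  38.] t 10.3
rot to go [ 16.53  -8.93 -35.83]
delta [ 0.0006 -0.0021 -0.0022]
```

Emit:
{"fn": "step_arm", "kwargs": {"moves": [{"translation": [0, 0, 0], "rot": [2.7, 0.2, -7.7], "gripper": 0.004}, {"translation": [0, 0, 0], "rot": [2.7, 0.2, -7.7], "gripper": 0.004}, {"translation": [0, 0, -0.001], "rot": [2.7, 0.2, -7.7], "gripper": 0.004}, {"translation": [0, 0, -0.001], "rot": [2.7, 0.2, -7.7], "gripper": 0.004}, {"translation": [0, 0, 0], "rot": [2.7, 0.2, -7.7], "gripper": 0.004}, {"translation": [0, 0, 0], "rot": [0, 0, 0], "gripper": 0.004}]}}

```text
time: 10.9
tool_pos: [0.5489, -0.3628, 0.1341]
tcp_rot: [-159.8, -0.4, -79.2]
ft_force: [1.7, -0.2, -4.2]
width: 0.0087
```

```bash
python3 - <<'E'
from m import *
rel((0,-.106,.025),-82)
E
```

```text
seat-frame tcp [ 0.0008 -0.1044  0.0273] F [ 1.7 -0.2 -4.2] w 0.0087 j [ 26.  39.  21. 106. -53.  36.   6.] t 10.9
rot to go [ -1.44 -10.05   3.29]
delta [ 0.0006 -0.0016 -0.0024]
```

Right button turned to about −85°. Opening, backing out along the normal and moving over the handle.

Emit:
{"fn": "step_arm", "kwargs": {"moves": [{"translation": [0, 0, 0], "rot": [0, 0, 0], "gripper": 0.03}, {"translation": [0, 0, 0], "rot": [0, 0, 0], "gripper": 0.03}, {"translation": [-0.013, -0.001, 0.024], "rot": [0, 0, 0], "gripper": 0.03}, {"translation": [-0.013, -0.001, 0.024], "rot": [0, 0, 0], "gripper": 0.04}, {"translation": [-0.003, 0.026, 0.004], "rot": [0, 0, 0], "gripper": 0.088}, {"translation": [-0.003, 0.026, 0.004], "rot": [0, 0, 0], "gripper": 0.088}, {"translation": [-0.003, 0.026, 0.004], "rot": [0, 0, 0], "gripper": 0.088}, {"translation": [-0.003, 0.026, 0.004], "rot": [0, 0, 0], "gripper": 0.088}, {"translation": [0, 0, 0], "rot": [0, 0, 0], "gripper": 0.088}, {"translation": [0, 0, 0], "rot": [0, 0, 0], "gripper": 0.088}]}}

```text
time: 11.9
tool_pos: [0.5084, -0.2617, 0.2037]
tcp_rot: [-159.5, -1.0, -78.4]
ft_force: [-0.0, -0.2, -0.5]
width: 0.0827
```

```bash
python3 - <<'E'
from m import *
rel((0,0,.05),-90)
for n in('top','side'):
    d=grab(n); print(n); btn(d)
w=grab('wrist','w4.png')
t=grab('top')['frame'][100:210,270:400]
E
```

```text
seat-frame tcp [0.0112 0.0008 0.1018] F [-0.  -0.2 -0.5] w 0.0827 j [ 16.  26.  24. 117. -49.  34.  -1.] t 11.9
rot to go [ 2.48 -9.17 -4.71]
delta [ 0.0162  0.0011 -0.0504]
top
1 65 [0.0041 0.1064] angle -83.5 ext [0.014 0.06 ]
-1 43 [ 0.0131 -0.1063] angle -72.6 ext [0.016 0.041]
side
1 66 [-0.0033  0.1061] angle -82.9 ext [0.028 0.04 ]
-1 105 [-0.0016 -0.1056] angle -84.2 ext [0.02  0.046]
```

View pics/w4.png

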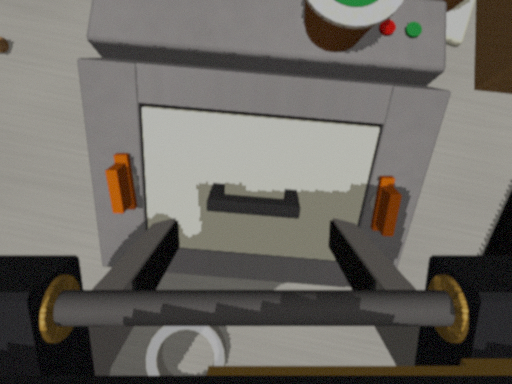

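Wrist view: both buttons ((121,183) and (387,207)) stand clear of the panel, and the handle bar (254,202) is centred between the open fingers (178 to 330). Descending.

Emit:
{"fn": "step_arm", "kwargs": {"moves": [{"translation": [0.0055, 0, -0.017], "rot": [0.8, -0.5, -1.5], "gripper": 0.088}, {"translation": [0.0055, 0, -0.017], "rot": [0.8, -0.5, -1.5], "gripper": 0.088}, {"translation": [0.0055, 0, -0.017], "rot": [0.8, -0.5, -1.5], "gripper": 0.088}, {"translation": [0, 0, 0], "rot": [0, 0, 0], "gripper": 0.088}]}}

```text
time: 12.5
tool_pos: [0.5256, -0.2674, 0.1502]
tcp_rot: [-157.6, 1.0, -83.4]
ft_force: [-0.8, 0.2, 0.4]
width: 0.0879
```

```bash
python3 - <<'E'
from m import *
rel((0,0,.024),-90)
E
```

```text
seat-frame tcp [-0.0014 -0.0069  0.0473] F [-0.8  0.2  0.4] w 0.0879 j [ 23.  32.  15. 118. -61.  27.   6.] t 12.5
rot to go [-0.14 -7.64  0.15]
delta [ 0.0119  0.0083 -0.0195]
```

Emit:
{"fn": "step_arm", "kwargs": {"moves": [{"translation": [0, 0.004, 0], "rot": [0, 3, 0], "gripper": 0.088}, {"translation": [0.006, 0.003, -0.0095], "rot": [0, 2, 0], "gripper": 0.088}, {"translation": [0.006, 0.002, -0.0095], "rot": [0, 2, 0], "gripper": 0.088}, {"translation": [0, 0, 0], "rot": [0, 0, 0], "gripper": 0.088}]}}

```text
time: 12.9
tool_pos: [0.5361, -0.2635, 0.1321]
tcp_rot: [-164.9, 1.6, -83.9]
ft_force: [-0.5, -0.5, 0.5]
width: 0.088
```

```bash
python3 - <<'E'
from m import *
rel((0,0,.024),-90)
E
```

```text
seat-frame tcp [-0.001  -0.0043  0.0261] F [-0.5 -0.5  0.5] w 0.088 j [ 14.  36.  24. 113. -50.  33.  -9.] t 12.9
rot to go [  0.05 -14.98   0.47]
delta [ 0.0014  0.0045 -0.0013]
```

Emit:
{"fn": "step_arm", "kwargs": {"moves": [{"translation": [0.001, 0.004, -0.001], "rot": [0, 0, 0], "gripper": 0.088}, {"translation": [0, 0, 0], "rot": [0, 0, 0], "gripper": 0.06}, {"translation": [0, 0, 0], "rot": [0, 0, 0], "gripper": 0.06}, {"translation": [0, 0, 0], "rot": [0, 0, 0], "gripper": 0.06}, {"translation": [0, 0, 0], "rot": [0, 0, 0], "gripper": 0.06}], "newtons": 45}}

```text
time: 13.4
tool_pos: [0.5353, -0.2597, 0.1325]
tcp_rot: [-164.8, 1.7, -84.0]
ft_force: [2.9, -0.0, -4.5]
width: 0.0694
```

```bash
python3 - <<'E'
from m import *
rel((0,0,.024),-90)
E
```

```text
seat-frame tcp [-0.0011 -0.0004  0.0266] F [ 2.9 -0.  -4.5] w 0.0694 j [ 13.  35.  24. 113. -50.  33.  -9.] t 13.4
rot to go [ -0.02 -14.89   0.55]
delta [ 0.0022  0.0007 -0.0017]
```

Gripped by the bar's ends (69.4 mm). Lifting slowly along the normal.

Emit:
{"fn": "step_arm", "kwargs": {"moves": [{"translation": [-0.004, -0.0005, 0.007], "rot": [0, 0, 0], "gripper": 0.06}, {"translation": [-0.005, -0.0006, 0.0087], "rot": [0, 0, 0], "gripper": 0.06}, {"translation": [-0.005, -0.0006, 0.0087], "rot": [0, 0, 0], "gripper": 0.06}, {"translation": [-0.01, -0.001, 0.0173], "rot": [0, 0, 0], "gripper": 0.06}, {"translation": [-0.01, -0.001, 0.0173], "rot": [0, 0, 0], "gripper": 0.06}, {"translation": [-0.01, -0.001, 0.02], "rot": [0, 0, 0], "gripper": 0.06}, {"translation": [0, 0, 0.02], "rot": [0, 0, 0], "gripper": 0.06}, {"translation": [0, 0, 0.02], "rot": [0, 0, 0], "gripper": 0.06}]}}

```text
time: 14.2
tool_pos: [0.4792, -0.2651, 0.255]
tcp_rot: [-165.4, 2.0, -84.3]
ft_force: [0.1, 0.2, -4.2]
width: 0.0694
```

```bash
python3 - <<'E'
from m import *
rel()
w=grab('wrist');s=grab('side')
cv2.imwrite('pics/w5.png',np.hstack([cv2.resize(w['frame'],(400,300)),cv2.resize(s['frame'][80:300,180:440],(400,300))]))
E
```

```text
seat-frame tcp [0.0113 0.0009 0.1609] F [ 0.1  0.2 -4.2] w 0.0694 j [  8.  23.  35. 111. -36.  46. -20.] t 14.2
rot to go [-34.2  -17.43  84.51]
```

View pics/w5.png

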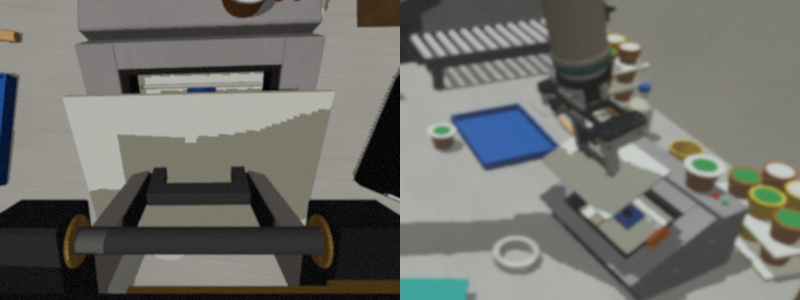

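Left: the panel hangs in the grip with its far edge at about (83,124) to (426,118) in full-size pixels, and the bay is open with the blue carriage visible. Right: the side view confirms the panel is clear. Next I'll estimate the panel's pitch.

```bash
cat >> m.py <<'E'
from scipy.optimize import brentq
def pitch(w,u,v):
    """panel pitch (deg, + = far/up edge raised) from the pixel of the mid of its far top edge"""
    s=bot.read_state();R=Ro.from_euler('xyz',s['tcp_rot'],degrees=True).as_matrix()
    g=s['tool_pos']-.011*R[:,2]; j=R[:,0]; j=j if j[1]>0 else -j
    def P(a):
        zp=np.cross(np.cross(j,[0,0,1.]),j);zp/=np.linalg.norm(zp);xp=np.cross(j,zp)
        ca,sa=np.cos(np.radians(a)),np.sin(np.radians(a)); x=ca*xp+sa*zp;z=ca*zp-sa*xp
        return g+.062*x-.027*z
    f=lambda a:proj(w,P(a))[1]-v
    A=np.arange(-40,61,5.);V=[f(a) for a in A]
    for a,b,x,y in zip(A,A[1:],V,V[1:]):
        if x*y<0: print('pitch',round(brentq(f,a,b),1),'u',round(proj(w,P(a))[0]),'yaw jaw',np.degrees(np.arctan2(-j[0],j[1])).round(1),'jaw roll',np.degrees(np.arcsin(j[2])).round(1))
E
python3 - <<'E'
from m import *
pitch(grab('wrist'),255,121); t=grab('top')
print(onz(t,190.5,182,.025))
E
```

```text
pitch 21.0 u 251 yaw jaw 5.7 jaw roll 1.8
pitch 52.7 u 251 yaw jaw 5.7 jaw roll 1.8
[0.50818714 0.19418661 0.025     ]
```

Emit:
{"fn": "step_arm", "kwargs": {"moves": [{"translation": [0.001, 0.03, 0], "rot": [0, 0, -0.3], "gripper": 0.06}, {"translation": [0.001, 0.04, 0], "rot": [0, 0, -0.3], "gripper": 0.06}, {"translation": [0.001, 0.04, 0], "rot": [0, 0, -0.3], "gripper": 0.06}, {"translation": [0.001, 0.04, 0], "rot": [0, 0, -0.3], "gripper": 0.06}, {"translation": [0.001, 0.04, 0], "rot": [0, 0, -0.3], "gripper": 0.06}, {"translation": [0.001, 0.04, 0], "rot": [0, 0, -0.3], "gripper": 0.06}, {"translation": [0.001, 0.04, 0], "rot": [0, 1, -0.3], "gripper": 0.06}, {"translation": [0.001, 0.04, 0], "rot": [0, 1, -0.3], "gripper": 0.06}, {"translation": [0.001, 0.04, 0], "rot": [0, 2, -0.3], "gripper": 0.06}, {"translation": [0.001, 0.04, 0], "rot": [0, 2, -0.3], "gripper": 0.06}, {"translation": [0.001, 0.03, 0], "rot": [0, 2, -0.3], "gripper": 0.06}, {"translation": [0.001, 0.02, 0], "rot": [0, 2, -0.3], "gripper": 0.06}, {"translation": [0.001, 0.01, 0], "rot": [0, 2, -0.3], "gripper": 0.06}]}}

```text
time: 15.7
tool_pos: [0.4725, 0.2029, 0.2364]
tcp_rot: [-179.9, 2.2, -89.0]
ft_force: [0.3, -0.1, -4.6]
width: 0.0698
```

```bash
python3 - <<'E'
from m import *
w=grab('wrist','w6.png');h=cv2.cvtColor(w['frame'],cv2.COLOR_BGR2HSV)
col=h[:,250:260].mean(1)
ed=[v for v in range(5,220) if (col[v,1]<60 and col[v,2]>90) and not(col[v-1,1]<60 and col[v-1,2]>90)]
print(ed); 
for v in ed: pitch(w,255,v)
E
```

```text
[118]
pitch 7.0 u 250 yaw jaw 1.1 jaw roll 2.2
pitch 38.4 u 250 yaw jaw 1.1 jaw roll 2.2
```

View pics/w6.png

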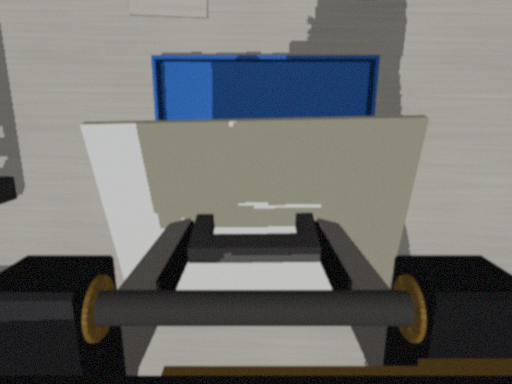

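```bash
python3 - <<'E'
from m import *
w=grab('wrist');s=bot.read_state();R=Ro.from_euler('xyz',s['tcp_rot'],degrees=True).as_matrix()
g=s['tool_pos']-.011*R[:,2]; j=-R[:,0]
zp=np.array([0,0,1.])-j*j[2];zp/=np.linalg.norm(zp);xp=np.cross(j,zp)
for a in range(0,22,3):
    ca,sa=np.cos(np.radians(a)),np.sin(np.radians(a)); x=ca*xp+sa*zp;z=ca*zp-sa*xp
    out=[proj(w,g+k*x*.062-.027*z+i*.092*j) for k in(1,) for i in(1,-1)]
    print(a,np.round(out,0).tolist(),'width',round(out[1][0]-out[0][0],0), 'handle', np.round([proj(w,g+.005*x+.007*z+i*.035*j) for i in(1,-1)],0).tolist())
E
```

```text
0 [[93.0, 124.0], [423.0, 125.0]] width 331.0 handle [[187.0, 244.0], [328.0, 245.0]]
3 [[89.0, 122.0], [427.0, 123.0]] width 337.0 handle [[187.0, 245.0], [329.0, 245.0]]
6 [[86.0, 120.0], [430.0, 121.0]] width 344.0 handle [[187.0, 246.0], [329.0, 246.0]]
9 [[83.0, 118.0], [434.0, 119.0]] width 351.0 handle [[187.0, 247.0], [329.0, 247.0]]
12 [[79.0, 117.0], [437.0, 118.0]] width 358.0 handle [[187.0, 248.0], [329.0, 248.0]]
15 [[75.0, 116.0], [441.0, 117.0]] width 366.0 handle [[187.0, 249.0], [329.0, 249.0]]
18 [[71.0, 115.0], [445.0, 116.0]] width 374.0 handle [[187.0, 250.0], [329.0, 250.0]]
21 [[67.0, 114.0], [450.0, 115.0]] width 382.0 handle [[187.0, 251.0], [329.0, 251.0]]
```

Wrist view: the far edge is 343 px wide (84 to 427), which matches a pitch of about 6°. The tray's far wall spans (153 to 378, 57). Levelling and moving over the tray's centre.

Emit:
{"fn": "step_arm", "kwargs": {"moves": [{"translation": [0.008, -0.001, -0.018], "rot": [-0.45, 1.3, -0.2], "gripper": 0.06}, {"translation": [0.008, -0.001, -0.018], "rot": [-0.45, 1.3, -0.2], "gripper": 0.06}, {"translation": [0.008, -0.001, -0.018], "rot": [-0.45, 1.3, -0.2], "gripper": 0.06}, {"translation": [0.008, -0.001, -0.018], "rot": [-0.45, 1.3, -0.2], "gripper": 0.06}, {"translation": [0.008, -0.001, -0.018], "rot": [-0.45, 1.3, -0.2], "gripper": 0.06}, {"translation": [0, 0, 0], "rot": [0, 0, 0], "gripper": 0.06}]}}

```text
time: 16.4
tool_pos: [0.5118, 0.1893, 0.1393]
tcp_rot: [173.5, -0.4, -90.5]
ft_force: [-0.9, -0.8, -4.1]
width: 0.0694
```

```bash
python3 - <<'E'
from m import *
s=bot.read_state();print(s['tool_pos'],s['tcp_rot'],s['ft_force'],s['joints'].round(0))
w=grab('wrist','w7.png');h=cv2.cvtColor(w['frame'],cv2.COLOR_BGR2HSV)
m=cv2.inRange(h,np.array((108,150,40)),np.array((125,255,255)))
r=np.argwhere(m); 
for row in range(r[:,0].min(),r[:,0].min()+40,8):
    c=np.where(m[row])[0]
    if len(c): print(row,c.min(),c.max(),onz(w,c.min(),row,.025).round(4),onz(w,c.max(),row,.025).round(4))
for c in(200,255,310):
    e=[v for v in range(5,230) if h[v,c,1]<70 and h[v,c,2]>80 and m[v-2,c]]
    print(c,e)
a=cv2.inRange(h,np.array((0,0,80)),np.array((180,70,255)))
for row in (130,140,150,160): 
    c=np.where(a[row])[0];print(row,c.min(),c.max(),len(c))
E
```

```text
[0.51179155 0.18933911 0.13929896] [173.45951653  -0.37282301 -90.53169797] [-0.88243404 -0.81746333 -4.06514564] [-44.  41.  36. 103. -30.  54. -84.]
65 388 388 [0.6034 0.0821 0.025 ] [0.6034 0.0821 0.025 ]
73 79 391 [0.5996 0.3255 0.025 ] [0.5975 0.0789 0.025 ]
81 82 390 [0.5936 0.3242 0.025 ] [0.5915 0.0789 0.025 ]
89 82 388 [0.5875 0.3254 0.025 ] [0.5854 0.0797 0.025 ]
97 84 388 [0.5813 0.3249 0.025 ] [0.5792 0.0789 0.025 ]
200 [119]
255 [118]
310 [117]
130 0 511 512
140 0 511 512
150 0 511 512
160 0 511 512
```

Emit:
{"fn": "step_arm", "kwargs": {"moves": [{"translation": [-0.001, 0.003, -0.02], "rot": [0, 0, 0], "gripper": 0.06}, {"translation": [-0.001, 0.003, -0.02], "rot": [0, 0, 0], "gripper": 0.06}, {"translation": [-0.001, 0.003, -0.02], "rot": [0, 0, 0], "gripper": 0.06}, {"translation": [-0.001, 0.003, -0.015], "rot": [0, 0, 0], "gripper": 0.06}, {"translation": [0, 0, -0.01], "rot": [0, 0, 0], "gripper": 0.06}, {"translation": [0, 0, 0], "rot": [0, 0, 0], "gripper": 0.06}]}}

```text
time: 17.05
tool_pos: [0.5068, 0.1981, 0.0588]
tcp_rot: [174.0, -0.2, -90.8]
ft_force: [-0.5, -0.0, -4.0]
width: 0.07
```

```bash
python3 - <<'E'
from m import *
s=bot.read_state();print(s['tool_pos'],s['tcp_rot'],s['ft_force'],s['joints'].round(0))
d=grab('side');cv2.imwrite('pics/s8.png',cv2.resize(d['frame'][130:230,170:320],(600,400)))
E
```

```text
[0.50680653 0.1981259  0.05876314] [174.03548725  -0.20413926 -90.78731739] [-0.49437991 -0.02644025 -3.98157347] [-42.  47.  31. 106. -36.  44. -80.]
```

View pics/s8.png

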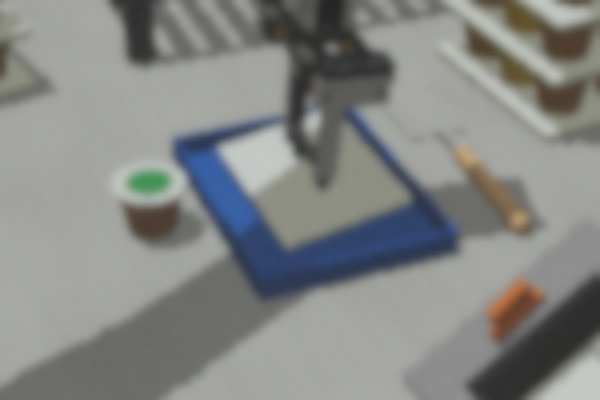

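Side view: the panel is inside the tray outline and level, just above the rim. Lowering gently.

Emit:
{"fn": "step_arm", "kwargs": {"moves": [{"translation": [0, 0, -0.006], "rot": [0, 0, 0], "gripper": 0.06}, {"translation": [0, 0, -0.006], "rot": [0, 0, 0], "gripper": 0.06}, {"translation": [0, 0, -0.006], "rot": [0, 0, 0], "gripper": 0.06}, {"translation": [0, 0, -0.006], "rot": [0, 0, 0], "gripper": 0.06}]}}

```text
time: 17.5
tool_pos: [0.5113, 0.1976, 0.0378]
tcp_rot: [174.6, -0.1, -90.9]
ft_force: [0.9, -2.9, 3.9]
width: 0.0696
```

Emit:
{"fn": "step_arm", "kwargs": {"moves": [{"translation": [0, 0, -0.003], "rot": [0, 0, 0], "gripper": 0.06}]}}

```text
time: 17.6
tool_pos: [0.5123, 0.1971, 0.035]
tcp_rot: [174.7, -0.1, -90.9]
ft_force: [0.6, -1.5, 3.3]
width: 0.0694
```

Emit:
{"fn": "step_arm", "kwargs": {"moves": [{"translation": [0, 0, -0.003], "rot": [0, 0, 0], "gripper": 0.06}]}}

```text
time: 17.7
tool_pos: [0.5137, 0.1971, 0.0325]
tcp_rot: [174.8, -0.1, -90.9]
ft_force: [1.7, -0.2, 4.5]
width: 0.0696
```

Emit:
{"fn": "step_arm", "kwargs": {"moves": [{"translation": [0, 0, -0.002], "rot": [0, 0, 0], "gripper": 0.06}, {"translation": [0, 0, -0.001], "rot": [0, 0, 0], "gripper": 0.06}]}}

```text
time: 17.9
tool_pos: [0.515, 0.1971, 0.0302]
tcp_rot: [174.9, -0.0, -90.9]
ft_force: [-0.7, -0.4, 13.0]
width: 0.0695
```

Force has risen to 13 N, so the panel is flat on the floor. Releasing and rising straight up.

Emit:
{"fn": "step_arm", "kwargs": {"moves": [{"translation": [0, 0, 0.001], "rot": [0, 0, 0], "gripper": 0.074}, {"translation": [0, 0, 0], "rot": [0, 0, 0], "gripper": 0.078}, {"translation": [0, 0, 0], "rot": [0, 0, 0], "gripper": 0.086}, {"translation": [0, 0, 0], "rot": [0, 0, 0], "gripper": 0.088}, {"translation": [0, 0, 0.01], "rot": [0, 0, 0], "gripper": 0.088}, {"translation": [0, 0, 0.02], "rot": [0, 0, 0], "gripper": 0.088}, {"translation": [0, 0, 0.03], "rot": [0, 0, 0], "gripper": 0.088}, {"translation": [0, 0, 0.03], "rot": [0, 0, 0], "gripper": 0.088}, {"translation": [0, 0, 0.03], "rot": [0, -1, 0], "gripper": 0.07}, {"translation": [-0.01, -0.02, 0.03], "rot": [0, -1, 0], "gripper": 0.05}, {"translation": [-0.01, -0.03, 0.02], "rot": [0, -1, 0], "gripper": 0.03}], "newtons": 15}}

```text
time: 19.0
tool_pos: [0.4895, 0.15, 0.2055]
tcp_rot: [177.5, -0.0, -90.5]
ft_force: [0.4, -0.5, 0.4]
width: 0.0672
```

```bash
python3 - <<'E'
from m import *
s=bot.read_state();print(s['tool_pos'],s['tcp_rot'],s['joints'].round(0))
t=grab('top');w=grab('wrist');d=grab('side')
cv2.imwrite('pics/p9.png',np.hstack([cv2.resize(w['frame'],(400,300)),cv2.resize(d['frame'][130:280,170:370],(400,300))]))
for n,x in(('top',t),('side',d)): print(n);btn(x)
E
```

```text
[0.48946337 0.14997688 0.2054553 ] [ 1.77450010e+02 -2.44585034e-02 -9.05085953e+01] [-46.  32.  41. 108. -26.  53. -83.]
top
1 65 [0.0037 0.1063] angle -82.7 ext [0.014 0.06 ]
-1 84 [ 0.0025 -0.1055] angle -83.5 ext [0.019 0.057]
side
1 85 [-0.0004  0.1075] angle -75.4 ext [0.028 0.043]
-1 108 [-0.0015 -0.1056] angle -83.6 ext [0.019 0.049]
```

View pics/p9.png

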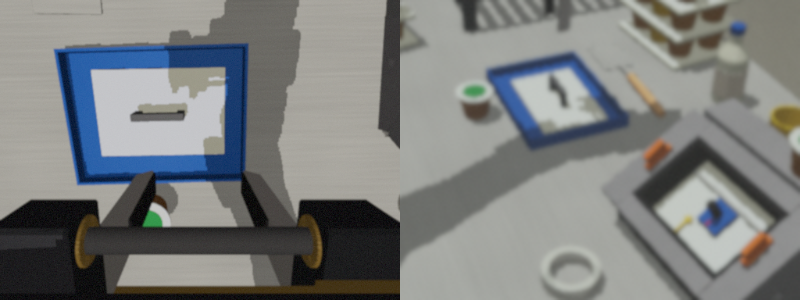

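Left: the panel lies flat and centred in the tray, handle up. Right: bay open with the blue carriage at (715,215) and the yellow pointer at (683,225), both buttons aside. Next I'll measure the carriage.

```bash
cat >> m.py <<'E'
def bay(d,box=(-.05,.05,-.085,.085)):
    h=cv2.cvtColor(d['frame'],cv2.COLOR_BGR2HSV)
    for nm,lo,hi,n in(('blue',(105,120,30),(128,255,255),-.035),('yellow',(18,110,90),(34,255,255),-.040),('red',(172,120,60),(180,255,255),-.035),('red2',(0,150,60),(4,255,255),-.035),('black',(0,0,0),(180,255,38),-.005)):
        m=cv2.inRange(h,np.array(lo),np.array(hi));P=[]
        for v,u in np.argwhere(m):
            p=onface(d,u,v,n)
            if box[0]<p[0]<box[1] and box[2]<p[1]<box[3]: P.append(p[:2])
        if len(P)>1: P=np.array(P);print(nm,len(P),'mean',P.mean(0).round(4),'min',P.min(0).round(4),'max',P.max(0).round(4))
E
python3 - <<'E'
from m import *
for n in('top','side'): print(n);bay(grab(n))
rel((0,0,.15),-90)
E
```

```text
top
blue 134 mean [0.0101 0.0008] min [-0.0138 -0.0176] max [0.0304 0.0181]
yellow 15 mean [-0.031   0.0286] min [-0.0483  0.0241] max [-0.0207  0.0335]
black 289 mean [-0.0259 -0.0221] min [-0.0499 -0.0846] max [0.05   0.0847]
side
blue 109 mean [ 0.0044 -0.0065] min [-0.0157 -0.0214] max [0.0222 0.013 ]
yellow 4 mean [-0.0289  0.0276] min [-0.0309  0.0253] max [-0.0269  0.0299]
seat-frame tcp [0.0365 0.412  0.0868] F [-0.3  0.3 -0.3] w 0.0476 j [-46.  32.  41. 108. -26.  53. -83.] t 19.25
rot to go [  1.79 -32.69   7.25]
delta [-0.014  -0.4166  0.0365]
```

Emit:
{"fn": "step_arm", "kwargs": {"moves": [{"translation": [0, -0.03, 0.01], "rot": [0, 0, 0.6], "gripper": 0.04}, {"translation": [-0.001, -0.042, 0.01], "rot": [0, 0, 0.6], "gripper": 0.04}, {"translation": [-0.001, -0.042, 0.005], "rot": [0, 0, 0.6], "gripper": 0.04}, {"translation": [-0.001, -0.042, 0.005], "rot": [0, -1, 0.6], "gripper": 0.04}, {"translation": [-0.001, -0.042, 0], "rot": [0, -2, 0.6], "gripper": 0.04}, {"translation": [-0.001, -0.042, 0], "rot": [0, -2, 0.6], "gripper": 0.04}, {"translation": [-0.001, -0.042, 0], "rot": [0, -2, 0.6], "gripper": 0.04}, {"translation": [-0.001, -0.042, 0], "rot": [0, -2, 0.6], "gripper": 0.04}, {"translation": [-0.001, -0.042, 0], "rot": [0, -3, 0.6], "gripper": 0.04}, {"translation": [-0.001, -0.03, 0], "rot": [0, -3, 0.6], "gripper": 0.04}, {"translation": [0, -0.015, 0], "rot": [0, -3, 0.6], "gripper": 0.04}, {"translation": [0, 0, 0], "rot": [0, 0, 0], "gripper": 0.04}]}}

```text
time: 20.45
tool_pos: [0.482, -0.2632, 0.222]
tcp_rot: [-165.3, -2.0, -82.5]
ft_force: [-0.6, 0.5, -0.1]
width: 0.0402
```

```bash
python3 - <<'E'
from m import *
rel((.006,0,.05),-90)
bay(grab('wrist','w10.png'))
E
```

```text
seat-frame tcp [-0.0026  0.0024  0.1308] F [-0.6  0.5 -0.1] w 0.0402 j [  9.  24.  30. 116. -36.  36. -19.] t 20.45
rot to go [  3.91 -14.91  -0.4 ]
delta [ 0.0477  0.0033 -0.0657]
blue 1357 mean [0.008  0.0006] min [-0.0159 -0.0187] max [0.0275 0.0189]
yellow 137 mean [-0.0312  0.0296] min [-0.0492  0.0232] max [-0.0192  0.0357]
red 6 mean [-0.0143  0.0003] min [-0.0156 -0.0004] max [-0.0123  0.0007]
black 4167 mean [-0.0172 -0.008 ] min [-0.05  -0.085] max [0.0499 0.085 ]
```

Emit:
{"fn": "step_arm", "kwargs": {"moves": [{"translation": [0.012, 0.001, -0.0165], "rot": [0, 0.5, 0], "gripper": 0.04}, {"translation": [0.012, 0.001, -0.0165], "rot": [0, 0.5, 0], "gripper": 0.04}, {"translation": [0.012, 0.001, -0.0165], "rot": [0, 0.5, 0], "gripper": 0.04}, {"translation": [0.012, 0.001, -0.0165], "rot": [0, 0.5, 0], "gripper": 0.04}, {"translation": [0, 0, 0], "rot": [0, 0, 0], "gripper": 0.04}]}}

```text
time: 21.0
tool_pos: [0.5389, -0.2444, 0.1507]
tcp_rot: [-167.7, -1.2, -81.4]
ft_force: [0.4, 1.0, -0.9]
width: 0.0401
```

```bash
python3 - <<'E'
from m import *
rel((.006,0,-.014),-90)
E
```

```text
seat-frame tcp [0.0127 0.0144 0.0397] F [ 0.4  1.  -0.9] w 0.0401 j [  8.  34.  26. 112. -40.  33. -19.] t 21.0
rot to go [  3.54 -17.38  -1.61]
delta [ 0.0226 -0.0118 -0.0499]
```

Emit:
{"fn": "step_arm", "kwargs": {"moves": [{"translation": [0, -0.012, 0], "rot": [0, 0, 0], "gripper": 0.04}, {"translation": [0.0057, -0.001, -0.0125], "rot": [0, 0, 0], "gripper": 0.04}, {"translation": [0.0057, -0.001, -0.0125], "rot": [0, 0, 0], "gripper": 0.04}, {"translation": [0.0057, -0.001, -0.0125], "rot": [0, 0, 0], "gripper": 0.04}, {"translation": [0, 0, 0], "rot": [0, 0, 0], "gripper": 0.04}]}}

```text
time: 21.5
tool_pos: [0.5583, -0.2575, 0.111]
tcp_rot: [-167.7, -1.1, -81.1]
ft_force: [-0.8, 0.2, -0.2]
width: 0.0402
```

```bash
python3 - <<'E'
from m import *
rel((.006,0,-.014),-90)
E
```

```text
seat-frame tcp [ 0.0082 -0.0009 -0.0036] F [-0.8  0.2 -0.2] w 0.0402 j [ 11.  38.  22. 110. -43.  30. -16.] t 21.5
rot to go [  3.53 -17.41  -1.88]
delta [ 0.0032  0.0013 -0.0101]
```

Emit:
{"fn": "step_arm", "kwargs": {"moves": [{"translation": [0.003, 0.001, -0.01], "rot": [0, 0, 0], "gripper": 0.04}, {"translation": [0, 0, 0], "rot": [0, 0, 0], "gripper": 0.01}, {"translation": [0, 0, 0], "rot": [0, 0, 0], "gripper": 0.01}, {"translation": [0, 0, 0], "rot": [0, 0, 0], "gripper": 0.01}, {"translation": [0, 0, 0], "rot": [0, 0, 0], "gripper": 0.01}], "newtons": 10}}

```text
time: 22.0
tool_pos: [0.5608, -0.2569, 0.1001]
tcp_rot: [-167.8, -1.1, -81.2]
ft_force: [0.9, 0.2, -3.1]
width: 0.0159
```

```bash
python3 - <<'E'
from m import *
rel((.006,.0285,-.014),-90)
bay(grab('wrist'))
E
```

```text
seat-frame tcp [ 0.005  -0.0006 -0.0142] F [ 0.9  0.2 -3.1] w 0.0159 j [ 12.  39.  21. 110. -44.  29. -16.] t 22.0
rot to go [  3.49 -17.44  -1.79]
delta [-0.0027  0.029   0.0007]
blue 2162 mean [ 0.0183 -0.0002] min [ 0.0019 -0.0195] max [0.03   0.0185]
yellow 167 mean [-0.0258  0.0267] min [-0.0498 -0.0315] max [-0.0163  0.0353]
black 15406 mean [ 0.0064 -0.0005] min [-0.0484 -0.085 ] max [0.05  0.085]
```

Knob gripped (15.9 mm). Sliding the carriage left.

Emit:
{"fn": "step_arm", "kwargs": {"moves": [{"translation": [-0.0007, 0.0058, 0], "rot": [0, 0, 0], "gripper": 0.01}, {"translation": [-0.0007, 0.0058, 0], "rot": [0, 0, 0], "gripper": 0.01}, {"translation": [-0.0007, 0.0058, 0], "rot": [0, 0, 0], "gripper": 0.01}, {"translation": [-0.0007, 0.0058, 0], "rot": [0, 0, 0], "gripper": 0.01}, {"translation": [-0.0007, 0.0058, 0], "rot": [0, 0, 0], "gripper": 0.01}, {"translation": [0, 0, 0], "rot": [0, 0, 0], "gripper": 0.01}]}}

```text
time: 22.65
tool_pos: [0.5572, -0.2264, 0.1001]
tcp_rot: [-167.7, -1.3, -81.2]
ft_force: [0.8, 0.6, -3.0]
width: 0.0157
```

```bash
python3 - <<'E'
from m import *
rel((.005,.0285,-.014),-90)
bay(grab('wrist'))
E
```

```text
seat-frame tcp [ 0.005   0.0301 -0.0143] F [ 0.8  0.6 -3. ] w 0.0157 j [  9.  38.  21. 113. -45.  27. -17.] t 22.65
rot to go [  3.65 -17.41  -1.74]
delta [ 0.0001 -0.0016  0.0002]
blue 2174 mean [0.0183 0.0304] min [0.0021 0.0111] max [0.0301 0.0492]
yellow 109 mean [-0.0419  0.027 ] min [-0.0497 -0.001 ] max [-0.0325  0.0317]
black 15120 mean [ 0.0065 -0.0094] min [-0.0497 -0.085 ] max [0.05  0.085]
```

Emit:
{"fn": "step_arm", "kwargs": {"moves": [{"translation": [0.0002, -0.0017, 0], "rot": [0, 0, 0], "gripper": 0.01}, {"translation": [0, 0, 0], "rot": [0, 0, 0], "gripper": 0.01}, {"translation": [0, 0, 0], "rot": [0, 0, 0], "gripper": 0.03}, {"translation": [0, 0, 0], "rot": [0, 0, 0], "gripper": 0.04}, {"translation": [-0.006, 0, 0.011], "rot": [0, 0, 0], "gripper": 0.04}, {"translation": [-0.012, -0.001, 0.022], "rot": [0, 0, 0], "gripper": 0.04}, {"translation": [-0.015, -0.006, 0.028], "rot": [0, 0, 0], "gripper": 0.04}, {"translation": [-0.015, -0.01, 0.028], "rot": [0, 0, 0], "gripper": 0.04}, {"translation": [-0.01, -0.01, 0.025], "rot": [0, 0, 0], "gripper": 0.04}, {"translation": [0, 0, 0], "rot": [0, 0, 0], "gripper": 0.04}]}}

```text
time: 23.7
tool_pos: [0.4945, -0.257, 0.2221]
tcp_rot: [-167.6, -1.2, -81.4]
ft_force: [0.5, -0.4, 0.1]
width: 0.0399
```

```bash
python3 - <<'E'
from m import *
rel()
w=grab('wrist');bay(w)
for n in('top','side'): d=grab(n);print(n);btn(d);bay(d)
cv2.imwrite('pics/f.png',np.hstack([cv2.resize(w['frame'][20:245,100:400],(400,300)),cv2.resize(d['frame'][130:280,170:370],(400,300))]))
E
```

```text
seat-frame tcp [0.0089 0.0071 0.1243] F [ 0.5 -0.4  0.1] w 0.0399 j [  7.  26.  32. 112. -34.  40. -22.] t 23.7
rot to go [-29.51 -17.    82.52]
blue 1310 mean [0.009  0.0293] min [-0.0155  0.0107] max [0.028  0.0485]
yellow 148 mean [-0.0318  0.0295] min [-0.0499  0.0236] max [-0.0202  0.035 ]
red 4 mean [-0.0151  0.0301] min [-0.0157  0.0296] max [-0.0146  0.0306]
black 4740 mean [-0.0172 -0.0066] min [-0.05  -0.085] max [0.05  0.085]
top
1 67 [0.0036 0.1063] angle -83.7 ext [0.015 0.06 ]
-1 52 [ 0.0084 -0.1064] angle -82.0 ext [0.017 0.048]
blue 135 mean [0.0107 0.0292] min [-0.0135  0.0104] max [0.0302 0.0482]
yellow 15 mean [-0.0268  0.0286] min [-0.0347  0.0239] max [-0.0207  0.0337]
black 329 mean [-0.0218 -0.0106] min [-0.0499 -0.0846] max [0.05   0.0847]
side
1 83 [-0.0023  0.1063] angle -81.8 ext [0.027 0.045]
-1 112 [-0.0021 -0.1052] angle -83.6 ext [0.02  0.048]
blue 100 mean [0.0062 0.022 ] min [-0.0155  0.0081] max [0.0228 0.0426]
yellow 5 mean [-0.0297  0.028 ] min [-0.033   0.0253] max [-0.0269  0.0299]
black 2 mean [0.0086 0.0778] min [0.0075 0.0764] max [0.0097 0.0791]
```

View pics/f.png

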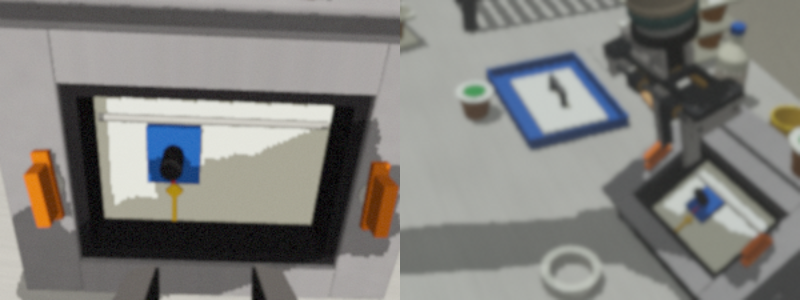

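The red line measures 30.1 mm and the pointer 29.5 mm, about 0.6 mm apart. In the picture the carriage at (173,155) stands straight above the pointer tip at (174,187), both buttons are aside, the panel is flat in the tray, and the arm is clear. Handing in.

```bash
python3 -c "
from workcell import bot
print(bot.finish_job())"
```

```text
the job is handed in; nothing more can be done
None
```

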